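# Empty the candlestick curing box

## Task

Swing both brass tabs fully aside, lift the glass pane out of the curing box by its handle and lay it gently on the sloping stand, centred, flat on the slope with a short edge resting against the ledge. Then move every candlestick from the box into the tray, standing upright and well inside its walls, leaving the tabs swung aside. Keep the glass from tipping steeply, and leave everything else on the bench where it is.

Things in the scene. Friction and masses are not known exactly. Their poses are not given: they have to be found in the camera images.
- box: curing box, fixed: wooden, 220 (x) x 216 (y) x 60 mm high, origin at the centre of its underside. Open chamber inside 170 (x) x 142 (y), floor at z 10, straight walls; an 11 wide, 8 high cork kerb runs round the floor's edge. The glass pane lies in a 196 x 168 frame recess at the top, on a ledge at z 54. The top of the surrounding rim is at z 60.
- tab_a (a joint): angle (rad) of the brass swing tab on the rim at the box's +y side: bar 12 wide, 5 thick (box z 62 to 67), turning about a vertical pin at box (0, +97) mm. At 0 it points inward (box -y) over the pane; positive is counter-clockwise from above; range -1.7 to 1.7; stays where left; clear of the pane beyond about 1.35 either way; under 1 N at the stub turns it.
- tab_a_stub (a point): middle of the red upright stub on tab_a (diameter 12, from box z 67 to 89 mm, this point at 79), 30 mm from the tab's pin
- tab_b (a joint): the same for the tab at the box's -y side, pin at box (0, -97) mm; at 0 it points inward (box +y); positive is counter-clockwise from above; range -1.7 to 1.7
- tab_b_stub (a point): middle of the red stub on tab_b, 30 mm from its pin (as tab_a)
- pane: clear glass pane, 190 (x) x 162 (y) x 5 mm, about 0.4 kg, origin at the centre of its underside; on top at its centre a dark wooden bar handle, 70 long (x), 16 wide (y), from z 5 to 33 mm
- slope: white sloping face of the wiping stand, fixed: 205 mm up the slope, 180 wide, inclined 25 degrees, low end towards the robot. Frame: origin on the surface at the foot of the ledge, middle of the width; x up the slope, y across, z square out of the surface. The blue ledge at the low end (x from -12 to 0) is 14 high. A pane short (162) edge to the ledge has its origin at x 95, z 0.
- stand: base of the wiping stand, fixed: steel, 190 x 170 mm, origin at the centre of its underside; it carries the slope, whose origin is at (-95, 0, 35) mm
- tray: cork-floored tray, fixed: 184 x 184 mm, walls 7 thick and 16 high, inside 170 x 170, floor at z 6, origin at the centre of its underside
- holder1: turned wooden candlestick (dark wood, red ring and top): round foot of diameter 46, 12 thick, and a plain upright stem of diameter 22 to height 40 mm, about 70 g, origin at the centre of its underside; stands in the curing box at the start, 2 to 4 of the four are present
- holder2: turned wooden candlestick (mid-brown wood, yellow ring and top): round foot of diameter 46, 12 thick, and a plain upright stem of diameter 22 to height 40 mm, about 70 g, origin at the centre of its underside; stands in the curing box at the start, 2 to 4 of the four are present
- holder3: turned wooden candlestick (pale wood, green ring and top): round foot of diameter 46, 12 thick, and a plain upright stem of diameter 22 to height 40 mm, about 70 g, origin at the centre of its underside; stands in the curing box at the start, 2 to 4 of the four are present
- holder4: turned wooden candlestick (terracotta-brown, blue ring and top): round foot of diameter 46, 12 thick, and a plain upright stem of diameter 22 to height 40 mm, about 70 g, origin at the centre of its underside; stands in the curing box at the start, 2 to 4 of the four are present
- wax_tin: bystander, leave alone: round tin, diameter 90, height 60 mm; origin at its underside
- oil_can: bystander, leave alone: yellow oblong can 50 x 85 x 140 mm with a black cap, in all 158 mm; origin at its underside
- gouge: bystander, leave alone: turning tool, 260 long, with a pale wooden handle, lying; origin near its middle
- live_centre: bystander, leave alone: steel lathe centre, diameter 34, height 65, cone up mm; origin at its underside
- blank: bystander, leave alone: short dark wooden tube, diameter 48, height 55 mm; origin at its underside
- sanding_block: bystander, leave alone: cork block 45 x 70 x 28 mm; origin at its underside
- tealight: bystander, leave alone: orange disc, diameter 38, height 16 mm; origin at its underside
Not all that is in view belongs to the job. Several things have the shape of the pane; the one meant has the colours described above.

How it is judged:
On the way, in this order (a step that is already met when the one before it is completed fails the run):
1. both tabs are turned aside, clear of the pane ((value of joint tab_a above 1.2 rad or value of joint tab_a below -1.2 rad) and (value of joint tab_b above 1.2 rad or value of joint tab_b below -1.2 rad)), for 0.2 s.
2. the glass pane is lifted clear out of its frame (z of pane in the frame of box above 0.09 m), for 0.2 s.
At the end, for the whole second after the job is handed in: Pane at rest, flat on the slope (0.07 rad), straight (0.12 rad), short edge within 10 mm of the ledge, centred across within 25 mm; both tabs over 1.1 rad aside; every candlestick upright (0.1 rad), at rest on the tray floor, its centre within 70 mm of the tray centre along each tray axis (x of pane in the frame of slope between 0.085 and 0.106 m and y of pane in the frame of slope between -0.025 and 0.025 m and z of pane in the frame of slope between -0.006 and 0.008 m and angle between the z axis of pane and the z axis of slope, either way round below 0.07 rad and angle between the x axis of pane and the x axis of slope, either way round below 0.12 rad and angle between pane's own z axis and vertical below 0.8 rad and linear speed of each of pane, holder1, holder2, holder3, holder4 below 0.02 m/s and (value of joint tab_a above 1.1 rad or value of joint tab_a below -1.1 rad) and (value of joint tab_b above 1.1 rad or value of joint tab_b below -1.1 rad) and x of holder1 in the frame of tray between -0.07 and 0.07 m and y of holder1 in the frame of tray between -0.07 and 0.07 m and z of each of holder1, holder2, holder3, holder4 in the frame of tray below 0.012 m and angle between each of holder1, holder2, holder3, holder4's own z axis and vertical below 0.1 rad and x of holder2 in the frame of tray between -0.07 and 0.07 m and y of holder2 in the frame of tray between -0.07 and 0.07 m and x of holder3 in the frame of tray between -0.07 and 0.07 m and y of holder3 in the frame of tray between -0.07 and 0.07 m and x of holder4 in the frame of tray between -0.07 and 0.07 m and y of holder4 in the frame of tray between -0.07 and 0.07 m); the robot touches nothing.
It fails at once if the glass is tipped more than about 50 degrees from level (angle between pane's own z axis and vertical above 0.9 rad).
It fails at once if the glass is dropped or slammed onto the slope (over 60 N) (contact force between pane and slope above 60 N).
It fails at once if a bystander is moved by more than 40 mm (distance of any of wax_tin, oil_can, gouge, live_centre, blank, sanding_block, tealight from where it was at the start of the episode above 0.04 m).
Of holder1, holder2, holder3, holder4 only 2 to 4 are there at a start; the rules pass over those that are not, and their reading is None.
At some moment in a run one of holder1, holder2, holder3, holder4 may be knocked a few centimetres aside while the robot is not near it.
It also fails if it takes over 210 s, if anything falls off the work surface, if the arm or the gripper's body presses on something with over 40 N, if the wrist force passes 120 N, or if a joint passes its speed limit or range.

## Robot

A 6-joint arm with a two-finger parallel gripper is mounted at the origin on the work surface. World frame = base frame: x ahead of the robot, y to its left, z up, the work surface at z = 0. Lengths are in m, angles in rad, forces in N, time in s.
With the tool pointing down it reaches from about 0.25 to 0.775 m from the base axis. Payload 4 kg.
Tool frame: the origin (TCP) lies on the centre line of the jaws, within the pads' length; the fingertips stand 25 mm ahead of it and the grasp point (between the pads) lies 6 mm ahead of it; z points along the fingers, y is the line along which they close (so a half turn about z gives the same grasp; the last joint's range is limited). The gripper opens to 94 mm and grips with 3 to 60 N. Pads are 16 mm wide; open, the fingers measure 119 mm over their backs; the gripper's body (75 mm by 177 mm) begins 78 mm behind the grasp point.
Start: joints at [1.04, 0.087, 1.371, -0, 1.684, -0.103], TCP at [0.228, 0.5, 0.231] pointing down, gripper open.
Joint ranges: [-3.1, 3.1], [-0.76, 2.03], [0.27, 2.55], [-1.08, 4.22], [0.17, 2.65], [-2.57, 2.57]. Speed limits (rad/s): [2.79, 2.79, 3.14, 3.14, 3.14, 3.14].

## Interface

Orientations are given as [roll, pitch, yaw] about the fixed x, y, z axes, in that order (R = Rz(yaw) Ry(pitch) Rx(roll)).
In Python, from bench import sensors, optics, ticket gives the robot as it stands.
- The arm moves only by the tool send_rows, never from a script. Its argument "rows" is a list of rows, each a list of 6 numbers: the shift along the world's x, y, z in mm, then the turn, a rotation vector about the world's x, y, z in rad. In form: [[x, y, z, wx, wy, wz], ...]. A call has 1 to 8 rows; each row shifts and turns the commanded pose from where the row before left it; what a row does not reach is not made up. A row lasts 1/12 s, in which the tool goes at most 41.7 mm and 7.16 degrees, less where a joint would pass 70% of its speed; a pose out of reach is approached as far as the arm can. A call is refused whole if a number of a shift passes 41.7 or a number of a turn 0.125, either way. A call with a gripper value outside its range is refused whole. "grip" is the finger opening in mm, from 0 to 94, set as the call begins (left out, the last holds). The fingers move at their own pace and stop on an object; the grip force is fixed at half the most. Time passes only in rows, so rows that do not move let the fingers close. It gives the time, the measured TCP pose, the force, the opening and the grip force at its end, in the units of the state.
- sensors.get_obs(): the state, without advancing time (a new reading comes with each control period).
- optics.snapshot(name): name is "scene" or "top" or "wrist"; returns the picture (480x640x3 uint8, red, green, blue); there is no depth.
- optics.camera_model(name): a dict with "vertical_fov" (degrees; the focal length in pixels is half the picture's height over the tangent of half this angle, whatever the lens; pixels are square), "cx", "cy" (the principal point, pixels), "R" (3x3) and "t" (3): a world point X has camera coordinates R X + t. Camera axes: x right, y down, z forward; pixel columns grow to the right and rows downward; lengths in m; the calibration is good to about 2 mm. A picture is of the moment at which its call begins: read the wrist's pose just before it. camera_model takes no time and is no camera call; for the wrist camera it gives the pose at the moment of the call.
- ticket.close_job(): hands the job in; it is judged then, once.
The state is a dict: "time": time; "joint_positions": joint angles; "qvel": joint speeds; "joint_torque": joint torques, N m; "tool_pos": TCP position; "ee_rot": TCP orientation; "wrist_force": force on the tool from outside, world axes, zero at the start; "wrist_torque": the same for the moment, N m; "width": finger opening in m; "finger_force": force on a finger pad.
Only numpy, scipy, OpenCV 4.12 (cv2) and the standard library are available. Lean on these libraries where they do the work, as an engineer would, in place of code of your own. Each camera call takes 0.05 s, during which the arm holds its last target. There are 200 camera calls.

## Working session

There is one attempt and no reset: what is moved stays moved. The work goes in short steps, Python scripts to look and compute and a tool call to move; the robot and the scene stay as the last step left them, time stands still between calls to the robot, and variables do not carry over. Pictures are saved under pics/ and viewed, at most 14 in all, crops included, and the job is handed in when it is done.

Besides the shell and the picture viewer there is one more tool, called after "Emit:" in YAML: its name, and indented under it one key for each argument. send_rows: Moves the arm, as the interface text tells. Its arguments: {"type":"object","properties":{"rows":{"type":"array"},"grip":{"type":"number"}},"required":["rows"]}

```bash
mkdir -p pics
cat > h.py <<'E'
import numpy as np, cv2
from bench import sensors, optics, ticket
def save(cam,name):
    im=optics.snapshot(cam); cv2.imwrite(f'pics/{name}.png',im[:,:,::-1]); return im
def K(m):
    f=240/np.tan(np.radians(m['vertical_fov'])/2); return f,m['cx'],m['cy']
def px2w(cam,u,v,z,m=None):
    m=m or optics.camera_model(cam); f,cx,cy=K(m); R=np.array(m['R']);t=np.array(m['t'])
    d=R.T@np.array([(u-cx)/f,(v-cy)/f,1]); c=-R.T@t
    return c+d*(z-c[2])/d[2]
def w2px(cam,X,m=None):
    m=m or optics.camera_model(cam); f,cx,cy=K(m)
    p=np.array(m['R'])@np.array(X)+np.array(m['t']); return np.array([f*p[0]/p[2]+cx,f*p[1]/p[2]+cy])
def st():
    o=sensors.get_obs(); print({k:np.round(o[k],4).tolist() for k in ('time','joint_positions','tool_pos','ee_rot','wrist_force','width','finger_force')})
E
python3 - <<'E'
from h import *
save('top','top0'); save('scene','scene0'); st()
for c in('top','scene'):
    m=optics.camera_model(c); print(m['vertical_fov'],m['cx'],m['cy'],(-np.array(m['R']).T@m['t']).round(3)); print(np.round(m['R'],2).tolist())
E
```

```text
{'time': 0.1, 'joint_positions': [1.0399, 0.0879, 1.3721, 0.0, 1.6836, -0.1031], 'tool_pos': [0.228, 0.5001, 0.2294], 'ee_rot': [-3.1397, -0.0002, 2.7138], 'wrist_force': [0.487, -0.8194, -0.6251], 'width': 0.094, 'finger_force': 0.0}
55.279226165284385 327.5104514464688 234.5438438988346 [0.407 0.013 1.085]
[[0.02, -1.0, -0.0], [-1.0, -0.02, -0.09], [0.09, 0.01, -1.0]]
50.301208361009216 325.9270394337435 240.636732141302 [ 0.905 -0.651  1.315]
[[0.85, 0.52, 0.01], [0.45, -0.72, -0.53], [-0.27, 0.46, -0.85]]
```

View pics/top0.png

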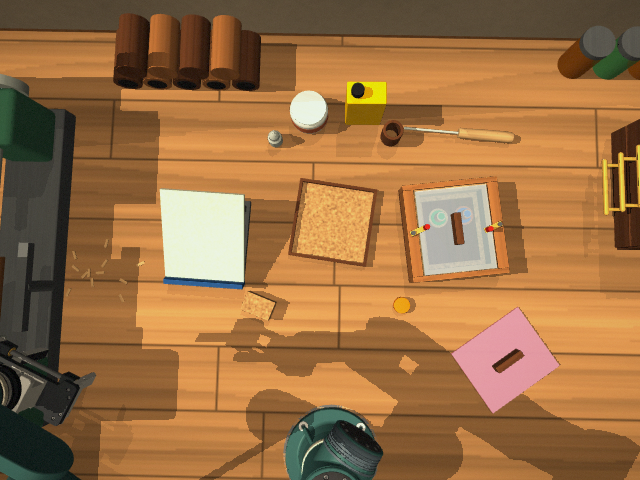

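View pics/scene0.png

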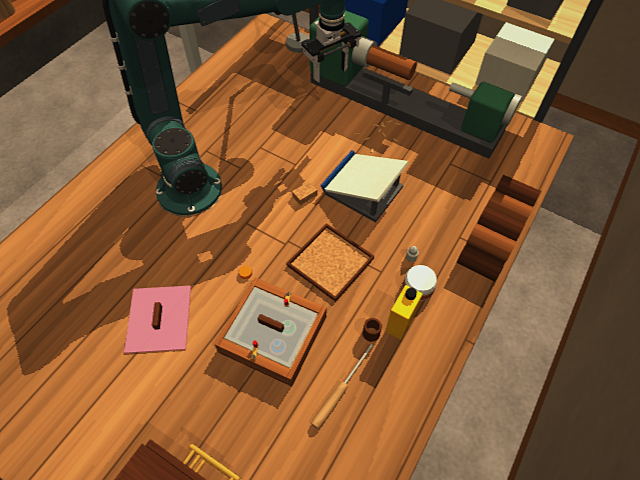

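The top view shows the box at about (457,230) with two red stubs at (427,227) and (489,228). The tray is at (335,222), and the stand at (203,238) has its blue ledge at the low end. I'll enlarge the box and the stand with tray.

Run:
```python
import cv2
im=cv2.imread('pics/top0.png')
cv2.imwrite('pics/c1.png',cv2.resize(im[170:290,390:525],None,fx=5,fy=5,interpolation=cv2.INTER_CUBIC))
cv2.imwrite('pics/c2.png',cv2.resize(im[170:330,150:390],None,fx=3.33,fy=3.33,interpolation=cv2.INTER_CUBIC))
```

```text
(no output)
```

View pics/c1.png

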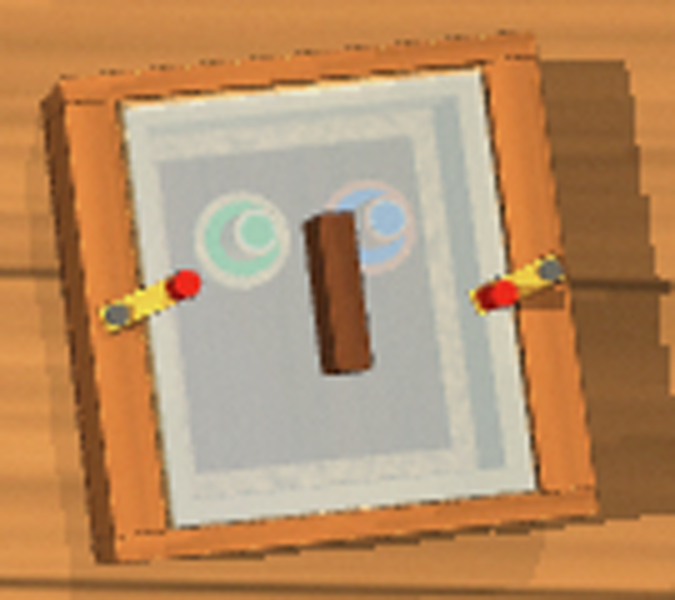

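View pics/c2.png

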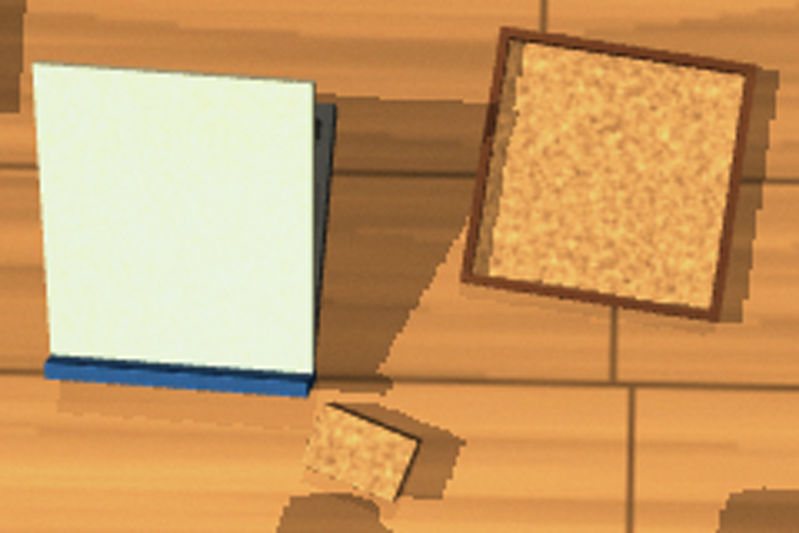

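```bash
cat > fit.py <<'E'
from h import *
from scipy.optimize import least_squares
m=optics.camera_model('top')
def fit(loc,uv,x0):
    loc=np.array(loc,float)/1000; uv=np.array(uv,float)
    def r(p):
        c,s=np.cos(p[2]),np.sin(p[2])
        return np.concatenate([w2px('top',[p[0]+c*l[0]-s*l[1],p[1]+s*l[0]+c*l[1],l[2]],m)-q for l,q in zip(loc,uv)])
    q=least_squares(r,x0); return q.x,np.abs(q.fun).max().round(2)
c1=lambda a:(np.array(a)+.5)/5-.5+[390,170]
c2=lambda a:(np.array(a)+.5)/3.33-.5+[150,170]
x,e=fit([[110,108,60],[110,-108,60],[-110,-108,60],[-110,108,60]],c1([(64,80),(537,35),(597,515),(116,560)]),[.5,-.2,.1]);print('box',x.round(4),e)
b=x
a=np.radians(25);S=lambda x,y,z:[-95+1000*(x*np.cos(a)-z*np.sin(a))/1000,y,35+x*np.sin(a)+z*np.cos(a)]
x,e=fit([S(205,90,0),S(205,-90,0),S(-12,90,14),S(-12,-90,14),S(0,90,14),S(0,-90,14)],c2([(33,63),(314,83),(45,378),(307,396),(47,357),(315,376)]),[.5,.2,0]);print('stand',x.round(4),e)
x,e=fit([[92,92,16],[92,-92,16],[-92,-92,16],[-92,92,16]],c2([(503,28),(757,67),(717,320),(462,281)]),[.5,0,0]);print('tray',x.round(4),e)
def P(n,uv,z):
    w=px2w('top',*c1(uv),z,m); d=w[:2]-b[:2];c,s=np.cos(b[2]),np.sin(b[2]); print(n,w.round(4),'box',np.round([c*d[0]+s*d[1],-s*d[0]+c*d[1]],4))
P('pina',(117,315),.067);P('pinb',(550,270),.067);P('stuba',(186,282),.089);P('stubb',(505,291),.089)
P('hA',(338,212),.087);P('hB',(348,373),.087)
P('g_top',(260,232),.05);P('g_foot',(242,240),.022);P('b_top',(388,218),.05);P('b_foot',(368,227),.022)
P('gfootz10',(242,240),.01)
E
python3 fit.py
```

```text
box [ 0.5151 -0.2674  0.1128] 0.69
stand [ 0.4879  0.2924 -0.049 ] 1.42
tray [ 0.5306  0.0076 -0.136 ] 0.79
pina [ 0.5036 -0.1714  0.067 ] box [-0.0006  0.0967]
pinb [ 0.5276 -0.3643  0.067 ] box [ 0.0015 -0.0977]
stuba [ 0.5166 -0.1975  0.089 ] box [0.0094 0.0693]
stubb [ 0.5154 -0.3364  0.089 ] box [-0.0075 -0.0686]
hA [ 0.549  -0.2644  0.087 ] box [ 0.034  -0.0008]
hB [ 0.4783 -0.2685  0.087 ] box [-0.0366  0.0031]
g_top [ 0.5444 -0.2393  0.05  ] box [0.0323 0.0247]
g_foot [ 0.5442 -0.2377  0.022 ] box [0.0322 0.0263]
b_top [ 0.5519 -0.2974  0.05  ] box [ 0.0332 -0.0339]
b_foot [ 0.5514 -0.2964  0.022 ] box [ 0.0329 -0.0329]
gfootz10 [ 0.5457 -0.2405  0.01  ] box [0.0335 0.0233]
```

Emit:
send_rows:
  rows:
    - [15.5, -37.5, 0, 0, 0, 0]
    - [15.5, -37.5, 0, 0, 0, 0]
    - [15.5, -37.5, 0, 0, 0, 0]
    - [15.5, -37.5, 0, 0, 0, 0]
    - [15.5, -37.5, 0, 0, 0, 0]
    - [15.5, -37.5, 0, 0, 0, 0]
    - [15.5, -37.5, 0, 0, 0, 0]
    - [15.5, -37.5, 0, 0, 0, 0]
  grip: 24

```text
time: 0.77
tool_pos: [0.3521, 0.1986, 0.2302]
ee_rot: [-3.142, -0.0, 2.714]
wrist_force: [0.1, -0.2, 0.1]
width: 0.0441
finger_force: 0.0
```

Emit:
send_rows:
  rows:
    - [15.5, -37.5, 0, 0, 0, 0]
    - [15.5, -37.5, 0, 0, 0, 0]
    - [15.5, -37.5, 0, 0, 0, 0]
    - [15.5, -37.5, 0, 0, 0, 0]
    - [15.5, -37.5, 0, 0, 0, 0]
    - [15.5, -37.5, 0, 0, 0, 0]
    - [15.5, -37.5, 0, 0, 0, 0]
    - [15.5, -37.5, 0, 0, 0, 0]

```text
time: 1.43
tool_pos: [0.4762, -0.1016, 0.2301]
ee_rot: [3.141, -0.001, 2.713]
wrist_force: [0.6, 0.5, 0.5]
width: 0.0243
finger_force: 0.0
```

Emit:
send_rows:
  rows:
    - [20, -37, 0, 0, 0, 0]
    - [20, -37, 0, 0, 0, 0]
    - [0, -20, 0, 0, 0, 0]
    - [0, 0, 0, 0, 0, 0]
    - [0, 0, 0, 0, 0, 0]

```text
time: 1.85
tool_pos: [0.5154, -0.1935, 0.2294]
ee_rot: [3.141, -0.003, 2.712]
wrist_force: [-0.8, 0.4, 0.3]
width: 0.0241
finger_force: 0.0
```

Run:
```python
from h import *
m=optics.camera_model('wrist'); im=save('wrist','w1'); np.save('w1.npy',m,allow_pickle=True); st()
for X in [(.5166,-.1975,.089),(.5154,-.3364,.089),(.549,-.2644,.087),(.4783,-.2685,.087)]: print(w2px('wrist',X,m).round(1))
```

```text
{'time': 1.9, 'joint_positions': [-0.4609, 0.089, 1.37, 0.0008, 1.6843, -1.6033], 'tool_pos': [0.5155, -0.1925, 0.2299], 'ee_rot': [3.1407, -0.0017, 2.7133], 'wrist_force': [-0.8685, 0.2032, 0.2319], 'width': 0.0239, 'finger_force': 0.0}
[315.3 241.8]
[175.1 302.8]
[263.5 302.4]
[222.2 235.4]
```

View pics/w1.png

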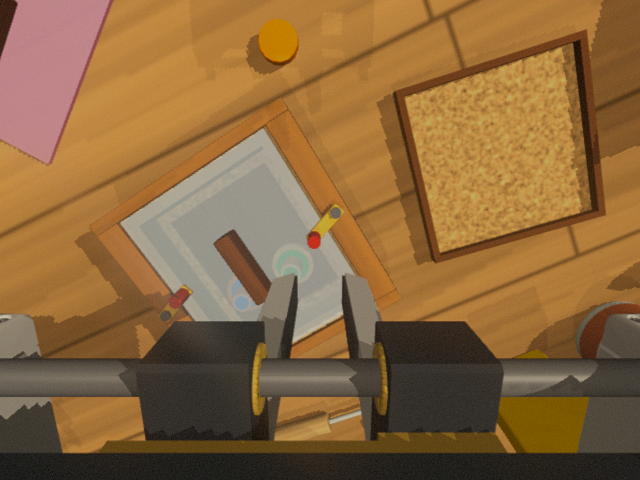

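Red stubs show at (315,240) and (179,298), within about 5 mm of the prediction. The green and blue candlesticks are visible under the glass. Next I lower the fingers around stub A.

Emit:
send_rows:
  rows:
    - [1, -5, -33, 0, 0, 0]
    - [0, 0, -33, 0, 0, 0]
    - [0, 0, -33, 0, 0, 0]
    - [0, 0, -33, 0, 0, 0]
    - [0, 0, 0, 0, 0, 0]
    - [0, 0, 0, 0, 0, 0]

```text
time: 2.4
tool_pos: [0.5158, -0.1959, 0.098]
ee_rot: [3.141, -0.003, 2.716]
wrist_force: [-1.0, -0.1, 0.7]
width: 0.024
finger_force: 0.0
```

Emit:
send_rows:
  rows:
    - [0, 0, 0, 0, 0, 0]
    - [0, 0, 0, 0, 0, 0]
    - [6.9, 4.5, 0, 0, 0, 0]
    - [5.8, 6.8, 0, 0, 0, 0]
    - [3.6, 8.2, 0, 0, 0, 0]
    - [1, 9, 0, 0, 0, 0]
    - [0, 4, 0, 0, 0, 0]
    - [0, 0, 0, 0, 0, 0]
  grip: 15

```text
time: 3.07
tool_pos: [0.5341, -0.1637, 0.0986]
ee_rot: [3.141, -0.001, 2.715]
wrist_force: [0.1, 0.4, 0.0]
width: 0.0148
finger_force: 0.0
```

Emit:
send_rows:
  rows:
    - [0, 0, 0, 0, 0, 0]
    - [0, 0, 30, 0, 0, 0]
    - [0, 0, 30, 0, 0, 0]
    - [-3, -35, 0, 0, 0, 0]
    - [-4, -35, 0, 0, 0, 0]
    - [-4, -35, 0, 0, 0, 0]
    - [-4, -35, 0, 0, 0, 0]
    - [-4, -32, 0, 0, 0, 0]
  grip: 26

```text
time: 3.73
tool_pos: [0.5143, -0.3385, 0.1579]
ee_rot: [3.14, -0.002, 2.714]
wrist_force: [0.3, 0.3, -0.2]
width: 0.0262
finger_force: 0.0
```

Run:
```python
from h import *
m=np.load('w1.npy',allow_pickle=True).item()
print(px2w('wrist',179,298,.089,m),px2w('wrist',315,240,.089,m),px2w('wrist',166,315,.067,m),px2w('wrist',335,211,.067,m)); st()
```

```text
[ 0.51281312 -0.3308325   0.089     ] [ 0.51505124 -0.19707926  0.089     ] [ 0.5277369  -0.36397462  0.067     ] [ 0.5028696  -0.17170673  0.067     ]
{'time': 3.7333, 'joint_positions': [-0.6746, 0.2576, 1.3183, 0.001, 1.5675, -1.8175], 'tool_pos': [0.5143, -0.3385, 0.1579], 'ee_rot': [3.1402, -0.0015, 2.7136], 'wrist_force': [0.3454, 0.3076, -0.2363], 'width': 0.0262, 'finger_force': 0.0}
```

Emit:
send_rows:
  rows:
    - [0, 3.5, -30, 0, 0, 0]
    - [0, 0, -30, 0, 0, 0]
    - [0, 0, 0, 0, 0, 0]
    - [0, 0, 0, 0, 0, 0]

```text
time: 4.07
tool_pos: [0.5137, -0.3327, 0.0964]
ee_rot: [3.139, -0.006, 2.713]
wrist_force: [-0.6, 0.5, 0.4]
width: 0.0261
finger_force: 0.0
```

Emit:
send_rows:
  rows:
    - [0, 0, 0, 0, 0, 0]
    - [0, 0, 0, 0, 0, 0]
    - [-6.9, -4.5, 0, 0, 0, 0]
    - [-5.8, -6.8, 0, 0, 0, 0]
    - [-3.6, -8.2, 0, 0, 0, 0]
    - [-1, -9, 0, 0, 0, 0]
    - [0, -5, 0, 0, 0, 0]
    - [0, 0, 0, 0, 0, 0]
  grip: 15

```text
time: 4.73
tool_pos: [0.4978, -0.3693, 0.0991]
ee_rot: [-3.14, 0.002, 2.712]
wrist_force: [0.2, -0.3, -0.0]
width: 0.015
finger_force: 0.0
```

Emit:
send_rows:
  rows:
    - [0, 0, 0, 0, 0, 0]
    - [0, 0, 30, 0, 0, 0]
    - [0, 0, 30, 0, 0, 0]
    - [0, 0, 30, 0, 0, 0]
    - [-20, 15, 30, 0, 0, 0]
    - [-20, 20, 0, 0, 0, 0]
    - [-20, 20, 0, 0, 0, 0]
    - [0, 0, 0, 0, 0, 0]
  grip: 60

```text
time: 5.4
tool_pos: [0.4355, -0.3097, 0.2194]
ee_rot: [3.141, -0.001, 2.715]
wrist_force: [0.8, 0.8, 0.1]
width: 0.0597
finger_force: 0.0
```

Run:
```python
from h import *
m=optics.camera_model('wrist'); im=save('wrist','w2'); np.save('w2.npy',m,allow_pickle=True); st()
```

```text
{'time': 5.45, 'joint_positions': [-0.7245, 0.0585, 1.4235, -0.0002, 1.6581, -1.8681], 'tool_pos': [0.4369, -0.3113, 0.2192], 'ee_rot': [-3.141, 0.0013, 2.7144], 'wrist_force': [0.4082, 0.2427, -0.7341], 'width': 0.0599, 'finger_force': 0.0}
```

View pics/w2.png

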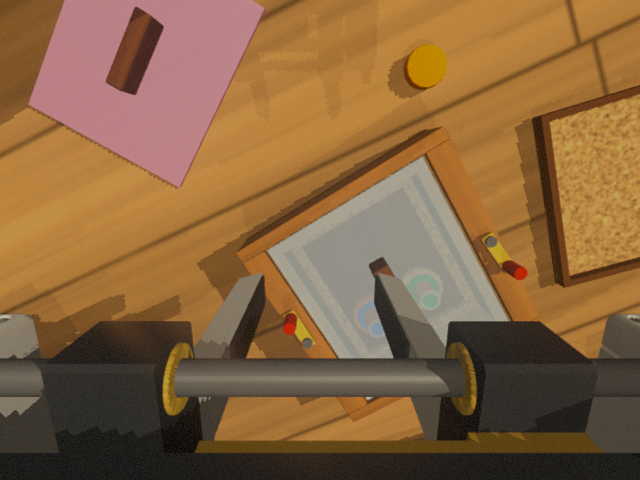

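Both tabs are aside: the stubs at (515,271) and (290,323) lie along the rim. I'll read the handle more closely in the earlier wrist picture.

Run:
```python
from h import *
m=np.load('w2.npy',allow_pickle=True).item()
for n,p,s in(('a',(491,241),(516,271)),('b',(306,343),(291,322))):
    P=px2w('wrist',*p,.067,m);S=px2w('wrist',*s,.089,m);d=S-P;print(n,P.round(3),np.hypot(*d[:2]).round(3),'box dir angle',np.arctan2(d[1],d[0])-.113)
im=cv2.imread('pics/w1.png'); cv2.imwrite('pics/c3.png',cv2.resize(im[215:315,200:300],None,fx=6,fy=6,interpolation=cv2.INTER_CUBIC))
```

```text
a [ 0.504 -0.171  0.067] 0.025 box dir angle 0.03351537687069005
b [ 0.528 -0.366  0.067] 0.036 box dir angle 2.948796627004335
```

View pics/c3.png

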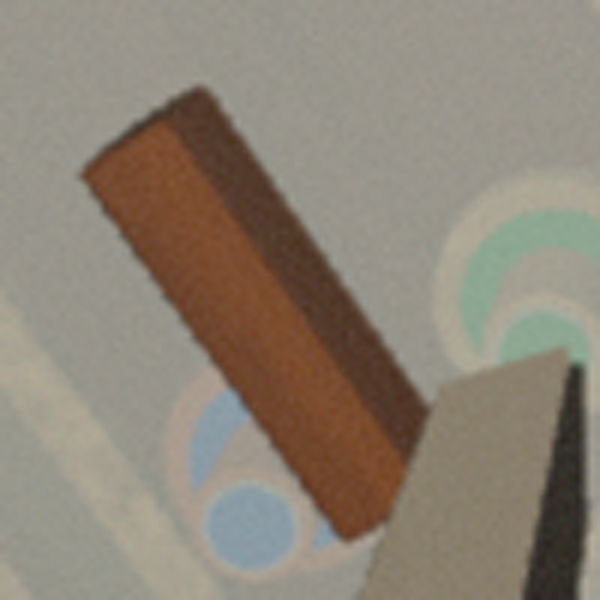

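Run:
```python
from h import *
m=np.load('w1.npy',allow_pickle=True).item()
c=lambda u,v:px2w('wrist',(u+.5)/6-.5+200,(v+.5)/6-.5+215,.087,m)
A,B,C=c(82,175),c(160,122),c(345,541)
print(A,B,C,np.hypot(*(C-A)[:2]),np.hypot(*(B-A)[:2]),np.arctan2(*(C-A)[1::-1]),(B+C)/2)
```

```text
[ 0.48161535 -0.27917414  0.087     ] [ 0.47937645 -0.26513867  0.087     ] [ 0.54863977 -0.27073574  0.087     ] 0.06755352349722939 0.014212919945402082 0.12524151085095936 [ 0.51400811 -0.26793721  0.087     ]
```

Emit:
send_rows:
  rows:
    - [15.4, 8.7, 0, 0, 0, 0.1086]
    - [15.4, 8.7, 0, 0, 0, 0.1086]
    - [15.4, 8.7, 0, 0, 0, 0.1086]
    - [15.4, 8.7, 0, 0, 0, 0.1086]
    - [15.4, 8.7, 0, 0, 0, 0.1086]
    - [0, 0, -40, 0, 0, 0]
    - [0, 0, -30, 0, 0, 0]
    - [0, 0, 0, 0, 0, 0]
  grip: 44

```text
time: 6.12
tool_pos: [0.5124, -0.267, 0.1404]
ee_rot: [3.133, -0.01, -3.026]
wrist_force: [-1.1, 1.3, -1.6]
width: 0.0437
finger_force: 0.0
```

```bash
python3 -c "
from h import *
st()"
```

```text
{'time': 6.1167, 'joint_positions': [-0.5783, 0.1921, 1.4323, -0.0002, 1.5307, -2.2649], 'tool_pos': [0.5124, -0.267, 0.1404], 'ee_rot': [3.1331, -0.0105, -3.0257], 'wrist_force': [-1.0786, 1.282, -1.5878], 'width': 0.0437, 'finger_force': 0.0}
```

Emit:
send_rows:
  rows:
    - [0, 0, -30, 0, 0, 0]
    - [0, 0, -20, 0, 0, 0]
    - [0, 0, -10, 0, 0, 0]
    - [0, 0, 0, 0, 0, 0]
    - [0, 0, 0, 0, 0, 0]
    - [0, 0, 0, 0, 0, 0]

```text
time: 6.62
tool_pos: [0.5161, -0.2698, 0.0908]
ee_rot: [-3.139, 0.003, -3.027]
wrist_force: [0.0, 0.2, -0.1]
width: 0.044
finger_force: 0.0
```

Emit:
send_rows:
  rows:
    - [0, 0, 0, 0, 0, 0]
    - [0, 0, 0, 0, 0, 0]
    - [0, 0, 0, 0, 0, 0]
    - [0, 0, 0, 0, 0, 0]
    - [0, 0, 0, 0, 0, 0]
    - [0, 0, 0, 0, 0, 0]
    - [0, 0, 0, 0, 0, 0]
  grip: 0

```text
time: 7.2
tool_pos: [0.5149, -0.2687, 0.089]
ee_rot: [3.141, 0.0, -3.026]
wrist_force: [0.0, 0.3, 3.3]
width: 0.0159
finger_force: 30.0
```

Gripped at 16 mm. Lifting slowly.

Emit:
send_rows:
  rows:
    - [0, 0, 4, 0, 0, 0]
    - [0, 0, 6, 0, 0, 0]
    - [0, 0, 8, 0, 0, 0]
    - [0, 0, 10, 0, 0, 0]
    - [0, 0, 12, 0, 0, 0]
    - [0, 0, 15, 0, 0, 0]
    - [0, 0, 15, 0, 0, 0]
    - [0, 0, 15, 0, 0, 0]

```text
time: 7.87
tool_pos: [0.5149, -0.269, 0.1754]
ee_rot: [-3.141, 0.001, -3.027]
wrist_force: [0.1, -0.2, -4.7]
width: 0.0158
finger_force: 30.0
```

Emit:
send_rows:
  rows:
    - [0, 0, 20, 0, 0, 0]
    - [0, 0, 20, 0, 0, 0]
    - [0, 0, 20, 0, 0, 0]
    - [0, 0, 20, 0, 0, 0]
    - [0, 0, 15, 0, 0, 0]
    - [0, 0, 10, 0, 0, 0]
    - [0, 0, 0, 0, 0, 0]
    - [0, 0, 0, 0, 0, 0]

```text
time: 8.53
tool_pos: [0.5149, -0.269, 0.2792]
ee_rot: [-3.141, 0.001, -3.026]
wrist_force: [-0.9, 0.1, -4.8]
width: 0.0157
finger_force: 30.0
```

Run:
```python
from h import *
save('scene','s1'); save('top','top1'); st()
```

```text
{'time': 8.6333, 'joint_positions': [-0.579, 0.1533, 1.2062, 0.0001, 1.7848, -2.2649], 'tool_pos': [0.5144, -0.2686, 0.2771], 'ee_rot': [3.1398, -0.002, -3.0264], 'wrist_force': [0.1229, -0.3161, -4.6826], 'width': 0.0158, 'finger_force': 29.991}
```

View pics/s1.png

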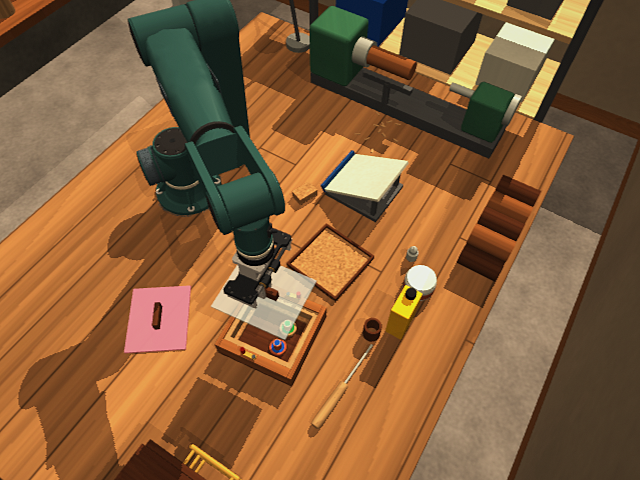

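The pane hangs level in the gripper at about (265,295). Both candlesticks, green and blue, are in the box. Next I'll refine the stand's pose.

Run:
```python
import cv2,numpy as np
a=cv2.imread('pics/top0.png')[180:292,155:255];b=cv2.imread('pics/scene0.png')[140:224,314:414]
f=lambda i:cv2.resize(i,None,fx=4,fy=4,interpolation=cv2.INTER_CUBIC)
c=np.zeros((448,800,3),np.uint8);c[:,:400]=f(a);c[:336,400:]=f(b);cv2.imwrite('pics/c4.png',c)
```

```text
(no output)
```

View pics/c4.png

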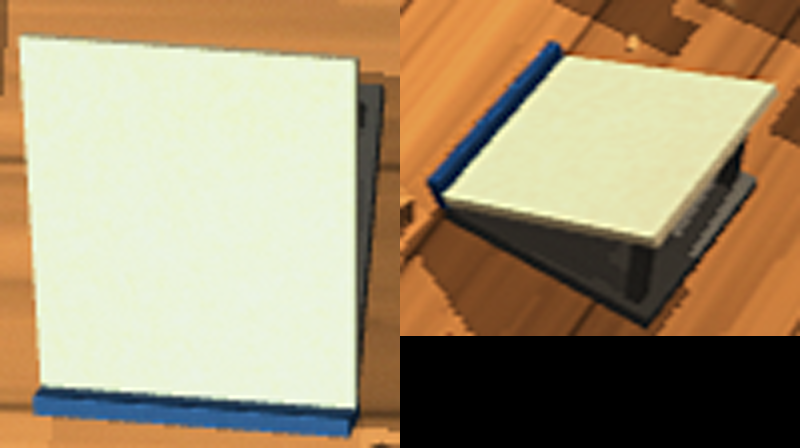

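Run:
```python
from h import *
from scipy.optimize import least_squares
a=np.radians(25);S=lambda x,y,z:np.array([-95+x*np.cos(a)-z*np.sin(a),y,35+x*np.sin(a)+z*np.cos(a)])/1000
ct=lambda u,v:((u+.5)/4-.5+155,(v+.5)/4-.5+180)
cs=lambda u,v:((u-400+.5)/4-.5+314,(v+.5)/4-.5+140)
D=[('top',S(205,90,0),ct(20,37)),('top',S(205,-90,0),ct(357,60)),('top',S(0,90,0),ct(41,387)),('top',S(0,-90,0),ct(356,410)),
('scene',S(205,90,0),cs(775,87)),('scene',S(205,-90,0),cs(657,243)),('scene',S(0,90,0),cs(563,57)),('scene',S(0,-90,0),cs(445,197))]
M={c:optics.camera_model(c) for c in('top','scene')}
for sel in(D[:4],D[4:],D):
    def r(p):
        c,s=np.cos(p[2]),np.sin(p[2])
        return np.concatenate([w2px(k,[p[0]+c*l[0]-s*l[1],p[1]+s*l[0]+c*l[1],l[2]],M[k])-q for k,l,q in sel])
    q=least_squares(r,[.49,.29,-.05]);print(q.x.round(4));print(q.fun.reshape(-1,2).round(1).tolist())
x,y,t=q.x;R=np.array([[np.cos(t),-np.sin(t),0],[np.sin(t),np.cos(t),0],[0,0,1]]);P=np.array([x,y,0])
for n,l in(('pane',S(95,0,0)),('tcp35',S(95,0,35)),('tcp35+5,+30',S(97,0,65))):print(n,(P+R@l).round(4))
```

```text
[ 0.4857  0.2932 -0.0526]
[[-0.0, 0.1], [-0.2, 0.4], [0.3, -0.2], [-0.1, -0.2]]
[ 0.4885  0.2897 -0.0447]
[[0.3, -0.4], [-0.4, -0.5], [0.5, 0.3], [-0.4, 0.7]]
[ 0.4865  0.2924 -0.0502]
[[0.2, -0.2], [0.1, -0.1], [0.7, -0.5], [0.4, -0.6], [0.2, -1.1], [-0.8, -1.5], [0.6, -0.5], [-0.6, -0.3]]
pane [0.4776 0.2929 0.0751]
tcp35 [0.4628 0.2936 0.1069]
tcp35+5,+30 [0.452  0.2941 0.1349]
```

Emit:
send_rows:
  rows:
    - [-3.1, 10, 0, 0, 0, -0.04]
    - [-3.1, 20, 0, 0, 0, -0.04]
    - [-3.1, 30, 0, 0, 0, -0.04]
    - [-3.1, 36, 0, 0, 0, -0.0455]
    - [-3.1, 36, 0, 0, 0, 0]
    - [-3.1, 36, 0, 0, 0, 0]
    - [-3.1, 36, 0, 0, 0, 0]
    - [-3.1, 36, 0, 0, 0, 0]

```text
time: 9.3
tool_pos: [0.4889, -0.0272, 0.2768]
ee_rot: [3.141, -0.003, 3.091]
wrist_force: [0.1, 0.4, -4.1]
width: 0.0159
finger_force: 30.0
```

Emit:
send_rows:
  rows:
    - [-3.1, 36, 0, 0, 0, 0]
    - [-3.1, 36, 0, 0, 0, 0]
    - [-3.1, 36, 0, 0, 0, 0]
    - [-3.1, 36, 0, 0, 0, 0]
    - [-3.1, 36, 0, 0, 0, 0]
    - [-3.1, 36, 0, 0, 0, 0]
    - [-3.1, 36, 0, 0, 0, 0]
    - [-3.1, 30, 0, 0, 0, 0]

```text
time: 9.97
tool_pos: [0.464, 0.2554, 0.2767]
ee_rot: [-3.141, -0.003, 3.093]
wrist_force: [0.2, -1.1, -4.6]
width: 0.0161
finger_force: 30.0
```

Emit:
send_rows:
  rows:
    - [-3.3, 20, 0, 0, 0, 0]
    - [-3.3, 10, 0, 0, 0, 0]
    - [-3.2, 10.6, 0, 0, 0, 0]
    - [0, 0, 0, 0, 0, 0]
    - [0, 0, 0, 0, 0, 0]
    - [0, 0, 0, 0, 0, 0]

```text
time: 10.47
tool_pos: [0.4557, 0.2925, 0.2784]
ee_rot: [-3.141, 0.0, 3.09]
wrist_force: [0.1, 0.4, -3.8]
width: 0.0158
finger_force: 30.0
```

Emit:
send_rows:
  rows:
    - [0, 0, -10, -0.0036, -0.0727, 0]
    - [0, 0, -10, -0.0036, -0.0727, 0]
    - [0, 0, -10, -0.0036, -0.0727, 0]
    - [0, 0, -11, -0.0036, -0.0727, 0]
    - [0, 0, 0, -0.0036, -0.0727, 0]
    - [0, 0, 0, -0.0036, -0.0728, 0]
    - [0, 0, 0, 0, 0, 0]
    - [0, 0, 0, 0, 0, 0]

```text
time: 11.13
tool_pos: [0.4545, 0.2928, 0.2371]
ee_rot: [-3.141, 0.434, 3.091]
wrist_force: [0.8, -0.3, -3.6]
width: 0.0158
finger_force: 30.0
```

Run:
```python
from h import *
from scipy.spatial.transform import Rotation as Ro
save('scene','s2'); st()
o=sensors.get_obs(); R=Ro.from_euler('xyz',o['ee_rot']).as_matrix()
W=Ro.from_euler('z',-.0505).as_matrix()@Ro.from_euler('y',-np.radians(25)).as_matrix()
print((W.T@R).round(3))
im=cv2.imread('pics/s2.png'); cv2.imwrite('pics/c5.png',cv2.resize(im[100:260,250:450],None,fx=3.5,fy=3.5,interpolation=cv2.INTER_CUBIC))
```

```text
{'time': 11.1833, 'joint_positions': [0.6259, -0.1619, 1.6571, -0.2768, 1.3082, -0.8671], 'tool_pos': [0.4554, 0.293, 0.2378], 'ee_rot': [3.1409, 0.4354, 3.09], 'wrist_force': [-0.0149, -0.2296, -3.6007], 'width': 0.0157, 'finger_force': 29.9965}
[[-1.     0.001 -0.001]
 [ 0.001  1.     0.   ]
 [ 0.001  0.    -1.   ]]
```

View pics/c5.png

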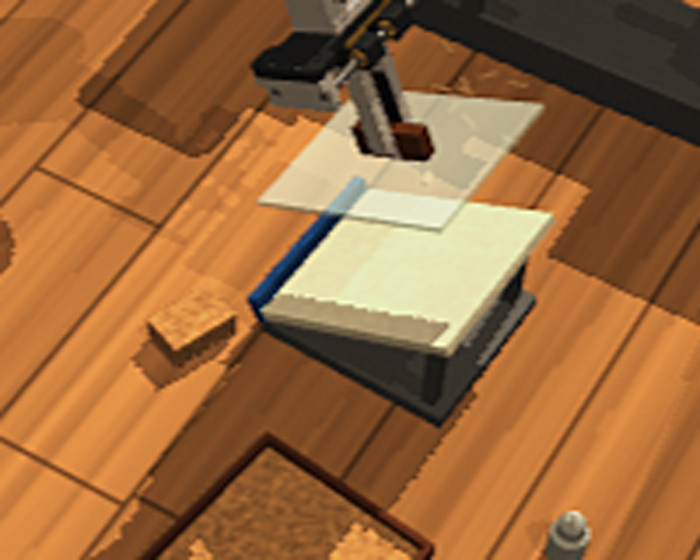

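Emit:
send_rows:
  rows:
    - [5, 0.5, -20, 0, 0, 0]
    - [5, 0, -25, 0, 0, 0]
    - [0, 0, -25, 0, 0, 0]
    - [0, 0, -20, 0, 0, 0]
    - [0, 0, -15, 0, 0, 0]
    - [0, 0, -9, 0, 0, 0]
    - [0, 0, -5, 0, 0, 0]
    - [0, 0, 0, 0, 0, 0]

```text
time: 11.85
tool_pos: [0.4658, 0.2937, 0.1178]
ee_rot: [-3.141, 0.435, 3.09]
wrist_force: [-0.2, 0.0, -4.4]
width: 0.0155
finger_force: 30.0
```

Emit:
send_rows:
  rows:
    - [0, 0, -2, 0, 0, 0]
    - [0, 0, -2, 0, 0, 0]
    - [0, 0, 0, 0, 0, 0]
    - [0, 0, 0, 0, 0, 0]
    - [0, 0, 0, 0, 0, 0]

```text
time: 12.27
tool_pos: [0.4657, 0.2945, 0.1153]
ee_rot: [3.14, 0.438, 3.091]
wrist_force: [-0.9, 1.1, -4.0]
width: 0.016
finger_force: 30.0
```

Emit:
send_rows:
  rows:
    - [0.4, 0, -1, 0, 0, 0]
    - [0.4, 0, -1, 0, 0, 0]
    - [0, 0, 0, 0, 0, 0]
    - [0, 0, 0, 0, 0, 0]
    - [0, 0, 0, 0, 0, 0]

```text
time: 12.68
tool_pos: [0.4662, 0.2942, 0.1125]
ee_rot: [3.141, 0.437, 3.091]
wrist_force: [0.2, 0.3, -4.3]
width: 0.0158
finger_force: 30.0
```

Emit:
send_rows:
  rows:
    - [0.4, 0, -1, 0, 0, 0]
    - [0, 0, 0, 0, 0, 0]
    - [0, 0, 0, 0, 0, 0]

```text
time: 12.93
tool_pos: [0.4666, 0.2942, 0.1114]
ee_rot: [3.141, 0.437, 3.091]
wrist_force: [0.0, -0.4, -4.9]
width: 0.0159
finger_force: 30.0
```

Emit:
send_rows:
  rows:
    - [0.4, 0, -1, 0, 0, 0]
    - [0, 0, 0, 0, 0, 0]
    - [0, 0, 0, 0, 0, 0]

```text
time: 13.18
tool_pos: [0.467, 0.2942, 0.1104]
ee_rot: [3.141, 0.437, 3.091]
wrist_force: [0.3, -0.2, -3.7]
width: 0.0154
finger_force: 30.0
```

Emit:
send_rows:
  rows:
    - [0.4, 0, -1, 0, 0, 0]
    - [0, 0, 0, 0, 0, 0]
    - [0, 0, 0, 0, 0, 0]

```text
time: 13.43
tool_pos: [0.4675, 0.2942, 0.1095]
ee_rot: [3.141, 0.437, 3.091]
wrist_force: [0.0, 0.3, -4.6]
width: 0.0158
finger_force: 30.0
```

Emit:
send_rows:
  rows:
    - [0.4, 0, -1, 0, 0, 0]
    - [0, 0, 0, 0, 0, 0]
    - [0, 0, 0, 0, 0, 0]

```text
time: 13.68
tool_pos: [0.4676, 0.2943, 0.1093]
ee_rot: [3.141, 0.437, 3.091]
wrist_force: [-5.7, -1.5, 1.3]
width: 0.0159
finger_force: 30.0
```

Emit:
send_rows:
  rows:
    - [0.4, 0, -1, 0, 0, 0]
    - [0, 0, 0, 0, 0, 0]
    - [0, 0, 0, 0, 0, 0]

```text
time: 13.93
tool_pos: [0.4677, 0.2943, 0.1093]
ee_rot: [3.141, 0.437, 3.091]
wrist_force: [-11.0, -1.9, 6.3]
width: 0.0157
finger_force: 30.0
```

Emit:
send_rows:
  rows:
    - [-0.4, 0, 0.9, 0, 0, 0]
    - [-0.9, 0, -0.4, 0, 0, 0]
    - [-0.9, 0, -0.4, 0, 0, 0]
    - [-0.9, 0, -0.4, 0, 0, 0]
    - [0, 0, 0, 0, 0, 0]
    - [0, 0, 0, 0, 0, 0]

```text
time: 14.43
tool_pos: [0.4662, 0.2948, 0.1086]
ee_rot: [3.14, 0.44, 3.091]
wrist_force: [-0.1, -0.4, 3.0]
width: 0.0156
finger_force: 30.0
```

Emit:
send_rows:
  rows:
    - [-0.9, 0, -0.4, 0, 0, 0]
    - [0, 0, 0, 0, 0, 0]
    - [0, 0, 0, 0, 0, 0]

```text
time: 14.68
tool_pos: [0.4652, 0.2948, 0.1081]
ee_rot: [3.139, 0.44, 3.091]
wrist_force: [0.7, 0.5, 4.9]
width: 0.0152
finger_force: 30.0
```

Emit:
send_rows:
  rows:
    - [-0.9, 0, -0.4, 0, 0, 0]
    - [0, 0, 0, 0, 0, 0]
    - [0, 0, 0, 0, 0, 0]

```text
time: 14.93
tool_pos: [0.4641, 0.2948, 0.1077]
ee_rot: [3.139, 0.439, 3.091]
wrist_force: [0.1, 0.6, 4.9]
width: 0.0159
finger_force: 30.0
```

Emit:
send_rows:
  rows:
    - [-0.9, 0, -0.4, 0, 0, 0]
    - [0, 0, 0, 0, 0, 0]
    - [0, 0, 0, 0, 0, 0]

```text
time: 15.18
tool_pos: [0.4632, 0.2948, 0.1072]
ee_rot: [3.14, 0.439, 3.091]
wrist_force: [0.4, -0.3, 5.9]
width: 0.0159
finger_force: 30.0
```

Emit:
send_rows:
  rows:
    - [-0.9, 0, -0.4, 0, 0, 0]
    - [0, 0, 0, 0, 0, 0]
    - [0, 0, 0, 0, 0, 0]

```text
time: 15.43
tool_pos: [0.463, 0.2946, 0.1071]
ee_rot: [3.14, 0.441, 3.091]
wrist_force: [3.5, -1.6, 5.5]
width: 0.016
finger_force: 30.0
```

Emit:
send_rows:
  rows:
    - [-0.9, 0, -0.4, 0, 0, 0]
    - [0, 0, 0, 0, 0, 0]
    - [0, 0, 0, 0, 0, 0]

```text
time: 15.68
tool_pos: [0.4629, 0.2945, 0.1071]
ee_rot: [3.139, 0.443, 3.091]
wrist_force: [6.3, -0.5, 3.5]
width: 0.0154
finger_force: 30.0
```

Emit:
send_rows:
  rows:
    - [0.9, 0, 0.4, 0, 0, 0]
    - [0, 0, 0, 0, 0, 0]
    - [0, 0, 0, 0, 0, 0]
    - [0, 0, 0, 0, 0, 0]
    - [0, 0, 0, 0, 0, 0]
  grip: 46

```text
time: 16.1
tool_pos: [0.4607, 0.294, 0.1045]
ee_rot: [-3.141, 0.435, 3.092]
wrist_force: [0.5, 0.2, 0.5]
width: 0.0445
finger_force: 0.0
```

Emit:
send_rows:
  rows:
    - [-2.1, 0, 4.5, 0, 0, 0]
    - [-8.4, 0, 18, 0, 0, 0]
    - [-12.6, 0, 27, 0, 0, 0]
    - [-12.6, 0, 27, 0, 0, 0]
    - [0, 0, 20, 0, 0, 0]
    - [0, 0, 20, 0, 0, 0]
    - [0, 0, 0, 0, 0, 0]
    - [0, 0, 0, 0, 0, 0]

```text
time: 16.77
tool_pos: [0.426, 0.2947, 0.2234]
ee_rot: [3.139, 0.439, 3.09]
wrist_force: [-1.5, -0.6, -0.8]
width: 0.0456
finger_force: 0.0
```

Run:
```python
from h import *
save('scene','s3'); m=optics.camera_model('wrist'); save('wrist','w3'); np.save('w3.npy',m,allow_pickle=True); st()
a=cv2.imread('pics/s3.png')[140:240,300:420]; b=cv2.imread('pics/w3.png')
c=np.zeros((300,800,3),np.uint8); c[:,:360]=cv2.resize(a,(360,300)); c[:,400:]=cv2.resize(b,(400,300)); cv2.imwrite('pics/c6.png',c)
```

```text
{'time': 16.8667, 'joint_positions': [0.6709, -0.2044, 1.7272, -0.2938, 1.2958, -0.8159], 'tool_pos': [0.4251, 0.2938, 0.2202], 'ee_rot': [-3.1402, 0.4344, 3.0918], 'wrist_force': [0.2605, -0.5201, 0.6769], 'width': 0.0462, 'finger_force': 0.0}
```

View pics/c6.png

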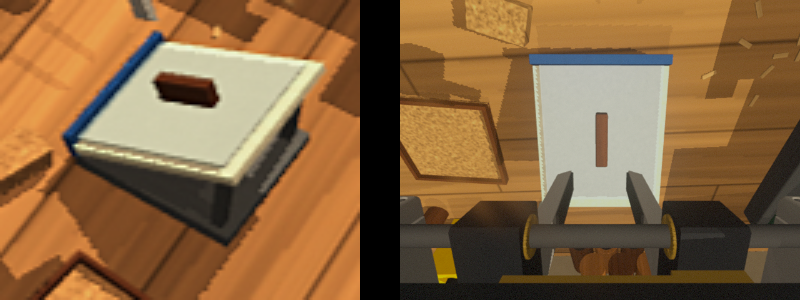

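The pane lies flat on the slope, against the ledge and centred. Next I straighten the tool and look at the box.

Emit:
send_rows:
  rows:
    - [0, -5, 10, 0.0036, 0.0727, 0]
    - [0, -10, 10, 0.0036, 0.0727, 0]
    - [0, -20, 10, 0.0036, 0.0727, 0]
    - [0, -30, 0, 0.0036, 0.0727, 0]
    - [0, -36, 0, 0.0036, 0.0727, 0]
    - [0, -36, 0, 0.0036, 0.0728, 0]
    - [0, -36, 0, 0, 0, 0]
    - [0, -36, 0, 0, 0, 0]

```text
time: 17.53
tool_pos: [0.4255, 0.0832, 0.2494]
ee_rot: [-3.141, -0.005, 3.09]
wrist_force: [0.4, -0.5, -0.1]
width: 0.0459
finger_force: 0.0
```

Run:
```python
from h import *
save('top','top2'); st()
cv2.imwrite('pics/c7.png',cv2.resize(cv2.imread('pics/top2.png')[170:290,280:530],None,fx=3.2,fy=3.2,interpolation=cv2.INTER_CUBIC))
```

```text
{'time': 17.5833, 'joint_positions': [0.0533, -0.1762, 1.5865, -0.006, 1.7368, -1.4604], 'tool_pos': [0.4255, 0.0775, 0.2495], 'ee_rot': [-3.1351, -0.0047, 3.0836], 'wrist_force': [-0.3838, -1.6445, 0.4738], 'width': 0.0456, 'finger_force': 0.0}
```

View pics/c7.png

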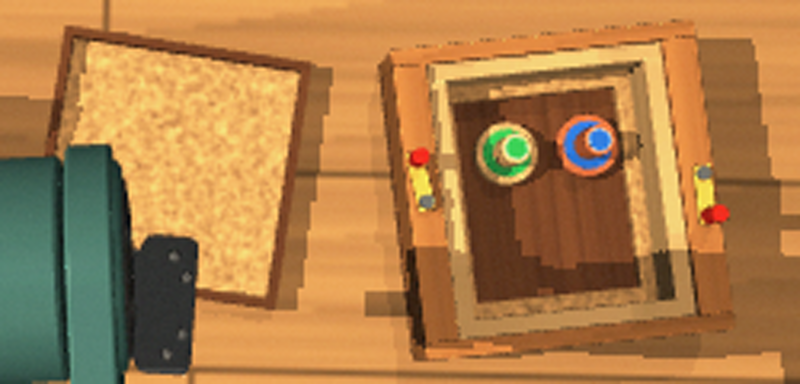

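Run:
```python
from h import *
c=lambda u,v:((u+.5)/3.2-.5+280,(v+.5)/3.2-.5+170)
for n,t,f in(('g',(517,149),(507,154)),('b',(598,139),(588,146))):
    print(n,px2w('top',*c(*t),.05).round(4),px2w('top',*c(*f),.022).round(4))
t=-.136;R=np.array([[np.cos(t),-np.sin(t)],[np.sin(t),np.cos(t)]])
for p in([0,.035],[0,-.035]):print(R@p+[.5306,.0076])
```

```text
g [ 0.5438 -0.2384  0.05  ] [ 0.5437 -0.2379  0.022 ]
b [ 0.5521 -0.2959  0.05  ] [ 0.5508 -0.2969  0.022 ]
[0.53534534 0.04227682]
[ 0.52585466 -0.02707682]
```

The green candlestick's top is at (517,149) and the blue one's at (598,139). Both are upright and unmoved, and the tabs are aside. Next I pick up green.

Emit:
send_rows:
  rows:
    - [10, -27, 0, 0, 0, -0.1167]
    - [10, -27, 0, 0, 0, -0.1167]
    - [10, -27, 0, 0, 0, -0.1167]
    - [10, -27, 0, 0, 0, -0.1167]
    - [10, -27, 0, 0, 0, -0.1167]
    - [10, -27, 0, 0, 0, -0.1167]
    - [10, -27, 0, 0, 0, -0.1167]
    - [10, -27, 0, 0, 0, -0.1167]
  grip: 44

```text
time: 18.25
tool_pos: [0.5055, -0.1318, 0.2496]
ee_rot: [-3.139, -0.003, 2.151]
wrist_force: [-0.0, -0.7, 0.3]
width: 0.0442
finger_force: 0.0
```

Emit:
send_rows:
  rows:
    - [10, -27, -20, 0, 0, -0.1167]
    - [10, -27, -20, 0, 0, -0.1167]
    - [10, -27, -20, 0, 0, -0.1167]
    - [8, -27, -20, 0, 0, -0.1167]
    - [0, 0, 0, 0, 0, 0]
    - [0, 0, 0, 0, 0, 0]
    - [0, 0, 0, 0, 0, 0]

```text
time: 18.83
tool_pos: [0.5434, -0.238, 0.1709]
ee_rot: [-3.14, -0.002, 1.692]
wrist_force: [-0.9, -0.5, -0.8]
width: 0.044
finger_force: 0.0
```

Emit:
send_rows:
  rows:
    - [0, 0, -35, 0, 0, 0]
    - [0, 0, -35, 0, 0, 0]
    - [0, 0, -28, 0, 0, 0]
    - [0, 0, -15, 0, 0, 0]
    - [0, 0, -7, 0, 0, 0]
    - [0, 0, 0, 0, 0, 0]
    - [0, 0, 0, 0, 0, 0]

```text
time: 19.42
tool_pos: [0.5447, -0.2384, 0.0538]
ee_rot: [3.139, 0.001, 1.692]
wrist_force: [0.6, 0.4, 0.6]
width: 0.0441
finger_force: 0.0
```

Emit:
send_rows:
  rows:
    - [0, 0, 0, 0, 0, 0]
    - [0, 0, 0, 0, 0, 0]
    - [0, 0, 0, 0, 0, 0]
    - [0, 0, 0, 0, 0, 0]
    - [0, 0, 0, 0, 0, 0]
    - [0, 0, 0, 0, 0, 0]
  grip: 10

```text
time: 19.92
tool_pos: [0.5445, -0.2391, 0.0534]
ee_rot: [3.14, 0.001, 1.691]
wrist_force: [0.9, 0.6, 4.3]
width: 0.0212
finger_force: 30.0
```

Emit:
send_rows:
  rows:
    - [0, 0, 10, 0, 0, 0]
    - [0, 0, 25, 0, 0, 0]
    - [0, 0, 35, 0, 0, 0]
    - [0, 0, 30, 0, 0, 0]
    - [0, 10, 10, 0, 0, 0]
    - [-1, 20, 0, 0, 0, 0]
    - [-1, 33, 0, 0, 0, 0]
    - [-1, 33, 0, 0, 0, 0]

```text
time: 20.58
tool_pos: [0.5401, -0.1416, 0.1612]
ee_rot: [-3.14, -0.001, 1.689]
wrist_force: [0.1, 1.4, -0.7]
width: 0.0216
finger_force: 30.0
```

Emit:
send_rows:
  rows:
    - [-1.5, 35, 0, 0, 0, 0]
    - [-1, 35, 0, 0, 0, 0]
    - [-1, 35, 0, 0, 0, 0]
    - [-1, 35, 0, 0, 0, 0]
    - [-1, 30, 0, 0, 0, 0]
    - [-1, 15, 0, 0, 0, 0]
    - [0, 0, 0, 0, 0, 0]
    - [0, 0, 0, 0, 0, 0]

```text
time: 21.25
tool_pos: [0.5334, 0.0432, 0.161]
ee_rot: [-3.14, 0.0, 1.693]
wrist_force: [0.7, -0.5, -0.8]
width: 0.0216
finger_force: 30.0
```

Emit:
send_rows:
  rows:
    - [0, 0, -20, 0, 0, 0]
    - [0, 0, -30, 0, 0, 0]
    - [0, 0, -30, 0, 0, 0]
    - [0, 0, -20, 0, 0, 0]
    - [0, 0, -8, 0, 0, 0]
    - [0, 0, -2, 0, 0, 0]
    - [0, 0, 0, 0, 0, 0]
    - [0, 0, 0, 0, 0, 0]

```text
time: 21.92
tool_pos: [0.5356, 0.0417, 0.0536]
ee_rot: [3.139, 0.001, 1.69]
wrist_force: [-0.7, 0.2, 0.2]
width: 0.0215
finger_force: 30.0
```

Emit:
send_rows:
  rows:
    - [0, 0, -1, 0, 0, 0]
    - [0, 0, -1, 0, 0, 0]
    - [0, 0, 0, 0, 0, 0]
    - [0, 0, 0, 0, 0, 0]

```text
time: 22.25
tool_pos: [0.5346, 0.0423, 0.0506]
ee_rot: [3.141, 0.0, 1.691]
wrist_force: [-0.5, -0.1, -0.3]
width: 0.0214
finger_force: 30.0
```

Emit:
send_rows:
  rows:
    - [0, 0, -1, 0, 0, 0]
    - [0, 0, 0, 0, 0, 0]
    - [0, 0, 0, 0, 0, 0]

```text
time: 22.5
tool_pos: [0.5346, 0.0423, 0.0494]
ee_rot: [3.141, 0.0, 1.691]
wrist_force: [-0.2, 0.8, -0.3]
width: 0.0211
finger_force: 30.0
```

Emit:
send_rows:
  rows:
    - [0, 0, -1, 0, 0, 0]
    - [0, 0, 0, 0, 0, 0]
    - [0, 0, 0, 0, 0, 0]

```text
time: 22.75
tool_pos: [0.5347, 0.0423, 0.0493]
ee_rot: [3.14, 0.0, 1.691]
wrist_force: [-1.0, 0.0, 6.0]
width: 0.0215
finger_force: 30.0
```

Emit:
send_rows:
  rows:
    - [0, 0, 0, 0, 0, 0]
    - [0, 0, 0, 0, 0, 0]
    - [0, 0, 0, 0, 0, 0]
    - [0, 0, 0, 0, 0, 0]
  grip: 44

```text
time: 23.08
tool_pos: [0.534, 0.0422, 0.0476]
ee_rot: [-3.141, -0.0, 1.691]
wrist_force: [-0.1, 0.1, -0.5]
width: 0.0431
finger_force: 0.0
```

Emit:
send_rows:
  rows:
    - [0, 0, 10, 0, 0, 0]
    - [0, 0, 20, 0, 0, 0]
    - [0, 0, 30, 0, 0, 0]
    - [0, 0, 30, 0, 0, 0]
    - [0, -10, 25, 0, 0, 0]
    - [0, -35, 0, 0, 0, 0]
    - [1, -35, 0, 0, 0, 0]
    - [1, -35, 0, 0, 0, 0]

```text
time: 23.75
tool_pos: [0.5367, -0.0737, 0.165]
ee_rot: [3.139, 0.001, 1.693]
wrist_force: [0.8, 1.0, -0.3]
width: 0.0444
finger_force: 0.0
```

Run:
```python
from h import *
save('top','top3'); save('scene','s4'); st()
a=cv2.imread('pics/top3.png')[170:290,280:530]; b=cv2.imread('pics/s4.png')[200:400,200:420]
c=np.zeros((600,800,3),np.uint8); f=cv2.resize(a,None,fx=2.4,fy=2.4,interpolation=cv2.INTER_CUBIC); c[:f.shape[0],:f.shape[1]]=f
g=cv2.resize(b,(330,300)); c[290:590,:330]=g; cv2.imwrite('pics/c8.png',c[:, :620])
```

```text
{'time': 23.85, 'joint_positions': [-0.2463, 0.0908, 1.499, -0.0021, 1.5502, -0.3605], 'tool_pos': [0.5364, -0.0772, 0.1639], 'ee_rot': [3.1408, 0.0025, 1.6851], 'wrist_force': [-0.1602, 0.2695, 0.2589], 'width': 0.0439, 'finger_force': 0.0}
```

View pics/c8.png

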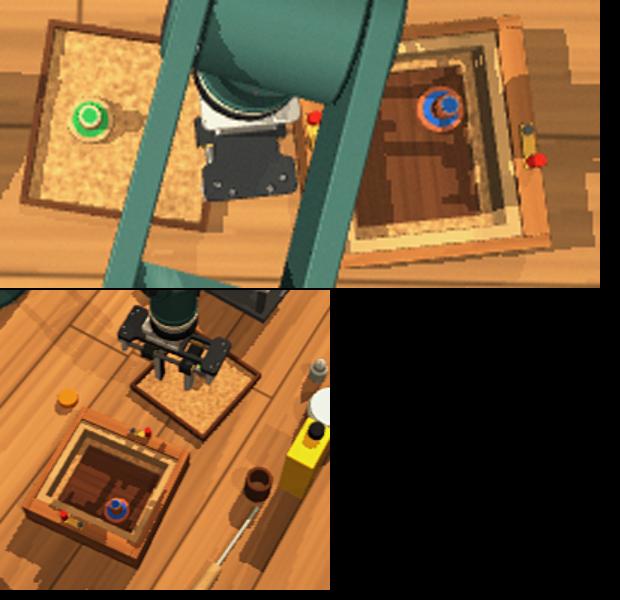

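Green stands upright in the tray at (90,118). Blue, at (447,105), hasn't moved. Next I pick up blue.

Emit:
send_rows:
  rows:
    - [2, -36, 0, 0, 0, 0]
    - [3, -36, 0, 0, 0, 0]
    - [3, -36, 0, 0, 0, 0]
    - [3, -36, 0, 0, 0, 0]
    - [2, -36, 0, 0, 0, 0]
    - [2, -30, 0, 0, 0, 0]
    - [0, -9, 0, 0, 0, 0]
    - [0, 0, 0, 0, 0, 0]

```text
time: 24.52
tool_pos: [0.5511, -0.2933, 0.1629]
ee_rot: [-3.141, -0.0, 1.688]
wrist_force: [-0.3, 0.9, 0.2]
width: 0.0439
finger_force: 0.0
```

Emit:
send_rows:
  rows:
    - [0, 0, 0, 0, 0, 0]
    - [0, 0, -30, 0, 0, 0]
    - [0, 0, -35, 0, 0, 0]
    - [0, 0, 0, 0, 0, 0]
    - [0, 0, 0, 0, 0, 0]
    - [0, 0, 0, 0, 0, 0]

```text
time: 25.02
tool_pos: [0.5522, -0.2907, 0.0999]
ee_rot: [3.14, 0.001, 1.693]
wrist_force: [0.3, -0.8, 0.1]
width: 0.0441
finger_force: 0.0
```

Emit:
send_rows:
  rows:
    - [0, -5.5, 0, 0, 0, 0]
    - [0, 0, -20, 0, 0, 0]
    - [0, 0, -18, 0, 0, 0]
    - [0, 0, -8, 0, 0, 0]
    - [0, 0, 0, 0, 0, 0]
    - [0, 0, 0, 0, 0, 0]

```text
time: 25.52
tool_pos: [0.5518, -0.2977, 0.0532]
ee_rot: [3.141, 0.001, 1.691]
wrist_force: [1.1, -0.8, -0.6]
width: 0.0443
finger_force: 0.0
```

Emit:
send_rows:
  rows:
    - [0, 0, 0, 0, 0, 0]
    - [0, 0, 0, 0, 0, 0]
    - [0, 0, 0, 0, 0, 0]
    - [0, 0, 0, 0, 0, 0]
    - [0, 0, 0, 0, 0, 0]
    - [0, 0, 0, 0, 0, 0]
  grip: 10

```text
time: 26.02
tool_pos: [0.5518, -0.2976, 0.0531]
ee_rot: [3.14, 0.001, 1.691]
wrist_force: [0.4, -0.5, 2.4]
width: 0.0215
finger_force: 30.0
```

Emit:
send_rows:
  rows:
    - [0, 0, 10, 0, 0, 0]
    - [0, 0, 25, 0, 0, 0]
    - [0, 0, 35, 0, 0, 0]
    - [0, 0, 30, 0, 0, 0]
    - [-2, 10, 10, 0, 0, 0]
    - [-3, 20, 0, 0, 0, 0]
    - [-3, 33, 0, 0, 0, 0]
    - [-3, 33, 0, 0, 0, 0]

```text
time: 26.68
tool_pos: [0.5394, -0.2, 0.1612]
ee_rot: [-3.141, -0.001, 1.689]
wrist_force: [1.0, -0.1, -0.3]
width: 0.0215
finger_force: 30.0
```

Emit:
send_rows:
  rows:
    - [-3, 35, 0, 0, 0, 0]
    - [-3, 35, 0, 0, 0, 0]
    - [-3, 35, 0, 0, 0, 0]
    - [-3, 35, 0, 0, 0, 0]
    - [-3, 25, 0, 0, 0, 0]
    - [0, 9.5, 0, 0, 0, 0]
    - [0, 0, 0, 0, 0, 0]
    - [0, 0, 0, 0, 0, 0]

```text
time: 27.35
tool_pos: [0.5249, -0.0268, 0.1615]
ee_rot: [-3.141, 0.001, 1.692]
wrist_force: [0.2, 0.1, -0.5]
width: 0.0213
finger_force: 30.0
```

Emit:
send_rows:
  rows:
    - [0, 0, -20, 0, 0, 0]
    - [0, 0, -30, 0, 0, 0]
    - [0, 0, -30, 0, 0, 0]
    - [0, 0, -20, 0, 0, 0]
    - [0, 0, -9, 0, 0, 0]
    - [0, 0, -2, 0, 0, 0]
    - [0, 0, 0, 0, 0, 0]
    - [0, 0, 0, 0, 0, 0]

```text
time: 28.02
tool_pos: [0.5264, -0.0277, 0.0522]
ee_rot: [3.139, 0.001, 1.69]
wrist_force: [0.2, 0.8, 0.1]
width: 0.0211
finger_force: 30.0
```

Emit:
send_rows:
  rows:
    - [0, 0, -1, 0, 0, 0]
    - [0, 0, -1, 0, 0, 0]
    - [0, 0, 0, 0, 0, 0]
    - [0, 0, 0, 0, 0, 0]

```text
time: 28.35
tool_pos: [0.5255, -0.0268, 0.0495]
ee_rot: [3.141, 0.0, 1.691]
wrist_force: [0.7, 0.0, -0.4]
width: 0.0214
finger_force: 30.0
```

Emit:
send_rows:
  rows:
    - [0, 0, -1, 0, 0, 0]
    - [0, 0, 0, 0, 0, 0]
    - [0, 0, 0, 0, 0, 0]

```text
time: 28.6
tool_pos: [0.5257, -0.0268, 0.0487]
ee_rot: [3.141, 0.0, 1.691]
wrist_force: [0.3, -0.1, 2.0]
width: 0.0215
finger_force: 30.0
```

Emit:
send_rows:
  rows:
    - [0, 0, 0, 0, 0, 0]
    - [0, 0, 0, 0, 0, 0]
    - [0, 0, 0, 0, 0, 0]
    - [0, 0, 0, 0, 0, 0]
  grip: 44

```text
time: 28.93
tool_pos: [0.5252, -0.0267, 0.0479]
ee_rot: [-3.141, -0.0, 1.691]
wrist_force: [-0.3, -0.2, 0.8]
width: 0.0429
finger_force: 0.0
```

Emit:
send_rows:
  rows:
    - [0, 0, 10, 0, 0, 0]
    - [0, 0, 20, 0, 0, 0]
    - [0, 0, 30, 0, 0, 0]
    - [0, 0, 40, 0, 0, 0]
    - [-20, -20, 25, 0, 0, 0]
    - [-30, -20, 0, 0, 0, 0]
    - [-30, -20, 0, 0, 0, 0]
    - [-30, -20, 0, 0, 0, 0]

```text
time: 29.6
tool_pos: [0.4146, -0.1074, 0.1748]
ee_rot: [3.139, 0.002, 1.692]
wrist_force: [0.7, -0.8, 0.1]
width: 0.0443
finger_force: 0.0
```

Emit:
send_rows:
  rows:
    - [-20, -30, 0, 0, 0, 0]
    - [-20, -35, 0, 0, 0, 0]
    - [0, -35, 0, 0, 0, 0]
    - [0, -35, 0, 0, 0, 0]
    - [0, 0, 0, 0, 0, 0]
    - [0, 0, 0, 0, 0, 0]
    - [0, 0, 0, 0, 0, 0]

```text
time: 30.18
tool_pos: [0.3753, -0.2414, 0.1734]
ee_rot: [3.141, -0.001, 1.69]
wrist_force: [-0.1, 0.2, 0.1]
width: 0.0442
finger_force: 0.0
```

Run:
```python
from h import *
save('top','top4'); st()
cv2.imwrite('pics/c9.png',cv2.resize(cv2.imread('pics/top4.png')[60:340,145:545],None,fx=2,fy=2,interpolation=cv2.INTER_CUBIC))
```

```text
{'time': 30.2333, 'joint_positions': [-0.6982, -0.1288, 1.696, 0.0005, 1.5745, -0.8191], 'tool_pos': [0.3754, -0.2409, 0.1734], 'ee_rot': [3.1412, -0.0004, 1.6916], 'wrist_force': [-0.1371, -0.0767, 0.3234], 'width': 0.044, 'finger_force': 0.0}
```

View pics/c9.png

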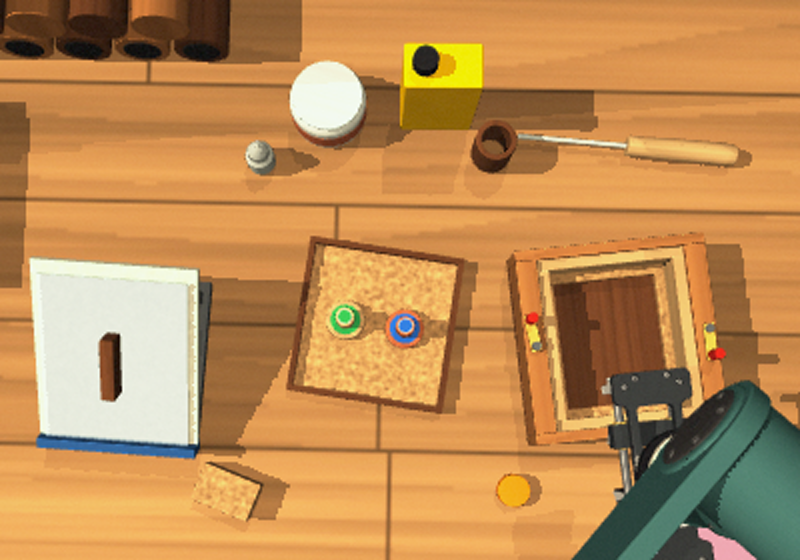

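The pane lies centred on the slope. Green (345,318) and blue (405,327) stand upright in the tray, the box is empty, the tabs are aside, and the bystanders haven't moved. Handing in.

```bash
python3 -c "
from bench import ticket
print(ticket.close_job())"
```

```text
the job is handed in; nothing more can be done
None
```

I handed the job in at about 30 s on the robot clock; the hand-in returned no verdict. In the last picture the pane lay flat on the slope against the ledge, both candlesticks found (green and blue) stood upright in the tray, the tabs were aside and the bystanders were in place.

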